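Set the stone-thickness jig with the setting bar

TASK

Lay the long stone setting bar flat in the jig's channel and slide it in under the foot until its end is home against the stop. Then turn the thumbscrew clockwise until it seats and will go no further, back it off a quarter turn, and finish still gripping the thumbscrew there so that it cannot creep while I lock it. Leave the short offcut and everything else on the bench alone.

Things in the scene. Friction and masses are not known exactly. Their poses are not given: they have to be found in the camera images.
- jig: Setting jig: fixed dark steel bed 190 x 110 x 10 mm, with a grey bridge over it that carries the thumbscrew. Origin: on the bench, right under the thumbscrew's axis; x runs along the channel from its open mouth to the stop, y across, z up. The bed spans jig x -130 to +60 mm, y -55 to +55 mm; its top is 10 mm above the bench
- mouth (a point): Open mouth of the jig's channel, at jig x = -120 mm, on the bed's top. The channel is 38 mm wide (jig y -19 to +19 mm) between two low rails 6 mm high above the bed, which run from here to jig x = +45 mm. Axes as the jig's
- stop (a point): Middle of the foot of the stop's face, at jig x = +50 mm, on the bed's top. The stop is an upright strip across the far end of the channel, 16 mm high. Axes as the jig's
- beam (a point): Middle of the top of the bridge's beam, 78 mm above the bench. The bridge spans jig x -17 to +17 mm and is 110 mm wide; its opening is 70 mm wide (jig y -35 to +35 mm) and reaches up to 64 mm above the bench. Axes as the jig's
- foot: The foot that hangs under the beam: a steel disc of 26 mm diameter, 6 mm thick, on the thumbscrew's axis. Origin: centre of its underside. At the start it is at least 38 mm above the bench, 3 mm over the top of a laid bar; it comes down 12 mm a turn until the screw seats with the foot just on the bar's top, 35 mm above the bench
- bar: The setting bar: the long one of two pale stone bars lying on the bench, 130 x 30 x 25 mm (x, y, z), about 0.25 kg, loose, same both ways round. Origin: centre of its underside; x along its length. Home in the jig its centre is at jig x = -15 mm, y = 0, its underside 10 mm above the bench
- wing: The wing of the thumbscrew on top of the jig's bridge: an upright steel flat 46 mm long (its x), 12 mm thick (its y), 28 mm tall (z), standing on a steel hub of 36 mm diameter. Origin: centre of its underside, on the screw's vertical axis, 94 mm above the bench (beam top is 78 mm); it turns with the screw and does not rise or sink
- adjuster (a joint): Turn of the thumbscrew in rad, growing clockwise seen from above (screwing down). It seats on a firm stop at 2.8; it starts somewhere between 0.2 and 1.2, moves stiffly (0.06 N m) and stays where it is left. A quarter turn back from the seat reads 1.23
- offcut: Bystander: the short stone bar, 75 x 30 x 25 mm, loose; same stone as the setting bar. Origin: centre of its underside, x along its length
- nippers: Bystander: tile nippers lying flat, 145 mm long along x, 55 mm wide, 16 mm high. Origin near the pivot, on the bench
- jar: Bystander: closed white screw-top jar, 68 mm diameter, 85 mm tall. Origin: centre of its underside
- brush: Bystander: flat brush 170 mm long lying along its x. Origin: under its middle
- cup: Bystander: small white open cup, 72 mm across the rim, 70 mm tall, mouth up. Origin: centre of its underside
- tray: Bystander: white open tray of black stone chips, 170 x 120 x 35 mm. Origin: centre of its underside
Mind the look-alikes: they are no part of the job. What is shaped like the jig but orange is not meant. What is shaped like the bar but red is not meant.

How it is judged:
On the way, in this order (a step that is already met when the one before it is completed fails the run):
1. the setting bar lies flat in the channel, its end home at the stop (within 8 mm) (x of bar in the frame of jig between -0.023 and -0.008 m and y of bar in the frame of jig between -0.007 and 0.007 m and z of bar in the frame of jig between 0.006 and 0.014 m and angle between the x axis of bar and the x axis of jig, either way round below 0.12 rad and angle between bar's own z axis and vertical below 0.1 rad), for 0.3 s.
2. with the bar home, the thumbscrew is turned down until it seats (all of step 1 and value of joint adjuster above 2.7 rad), for 0.2 s.
At the end, for the whole second after the job is handed in: The bar lies flat in the channel with its end within 8 mm of the stop; the thumbscrew, after seating, stands a quarter turn (90 degrees, within 17) back from its seat, still, and the fingers still grip its wing with more than 2 N (all of step 1 and value of joint adjuster between 0.93 and 1.53 rad and velocity of joint adjuster between -0.05 and 0.05 rad/s and contact force between the fingers and wing above 2 N and linear speed of bar below 0.01 m/s); the arm keeps its last pose, push and grip.
It fails at once if the offcut is shifted by more than 30 mm (distance of offcut from where it was at the start of the episode above 0.03 m).
It fails at once if another thing lying on the bench is shifted by more than 30 mm (distance of any of nippers, jar, brush, cup, tray from where it was at the start of the episode above 0.03 m).
It also fails if it takes over 72 s, if anything falls off the work surface, if the arm or the gripper's body presses on something with over 40 N, if the wrist force passes 120 N, or if a joint passes its speed limit or range.

ROBOT

A 7-joint arm with a two-finger parallel gripper is mounted at the origin on the work surface. World frame = base frame: x ahead of the robot, y to its left, z up, the work surface at z = 0. Lengths are in m, angles in rad, forces in N, time in s.
With the tool pointing down it reaches from about 0.425 to 0.925 m from the base axis. Payload 6.8 kg.
Tool frame: the origin (TCP) lies at the very end of the fingers, on their centre line; the grasp point (between the pads) lies 19 mm behind it; z points along the fingers, y is the line along which they close (so a half turn about z gives the same grasp; the last joint's range is limited). The gripper opens to 85 mm and grips with 20 to 120 N. Pads are 22 mm wide; open, the fingers measure 114 mm over their backs; the gripper's body (76 mm by 85 mm) begins 54 mm behind the grasp point. The pads swing forward as they close: fully open they stand 13 mm farther back than shut.
Start: joints at [-0.108, 0.477, 0.022, 1.555, -0.011, 1.109, -0.083], TCP at [0.675, 0, 0.231] pointing down, gripper open.
Joint ranges: [-2.96, 2.96], [-0.34, 2.1], [-1.41, 1.46], [0.24, 2.44], [-1.37, 4.51], [0.17, 1.92], [-2.96, 2.96]. Speed limits (rad/s): [2.39, 2.39, 3.14, 3.14, 3.14, 3.14, 3.14].

INTERFACE

Orientations are given as a unit quaternion [w, x, y, z].
In Python, from station import bot gives the robot as it stands. The module is installed in compiled form; this text tells all that it offers.
- The arm moves only by the shell command python3 -m jog 'ROWS' [OPENING] [FORCE]. ROWS is JSON, a list of rows, each a list of 4 numbers: the shift along the tool's x, y, z in cm, then the turn about the tool's z in rad. In form: [[x, y, z, spin], ...]. A call has 1 to 20 rows; each row is the pose to reach, as a shift and turn from the pose commanded when the call began, along the tool's axes at that moment; what a row does not reach only later rows make up. A row lasts 1/12 s, in which the tool goes at most 41.7 mm and 7.16 degrees, less where a joint would pass 70% of its speed; a pose out of reach is approached as far as the arm can. A call with a gripper value outside its range is refused whole. OPENING is the closure, from -1 (fully open) to 1 (shut), set as the call begins (- or left out, the last holds). The fingers move at their own pace and stop on an object; FORCE is the grip in N (left out, the last holds). Time passes only in rows, so rows that repeat a pose let the fingers close. It gives the time, the measured TCP pose, the force, the opening and the grip force at its end, in the units of the state.
- bot.get_obs(): the state, without advancing time (a new reading comes with each control period).
- bot.read_camera(name): name is "scene" or "side" or "wrist"; returns a dict with "pixels" (384x512x3 uint8, red, green, blue), "depth" (384x512 float32, m along the optical axis (not along the pixel's ray), 0 where there is no reading), "fovy" (degrees; the focal length in pixels is half the picture's height over the tangent of half this angle, whatever the lens; pixels are square), "cx", "cy" (the principal point, pixels), "distortion" ([k1, k2, p1, p2, k3] as OpenCV has them; the pictures are not rectified), "pose" (4x4, takes a point from camera to world coordinates). Camera axes: x right, y down, z forward; pixel columns grow to the right and rows downward; lengths in m; the calibration is good to about 2 mm. A picture is of the moment at which its call begins.
- bot.hand_in(): hands the job in; it is judged then, once.
The state is a dict: "t": time; "q": joint angles; "joint_vel": joint speeds; "joint_torque": joint torques, N m; "eef_pos": TCP position; "tool_rot": TCP orientation; "contact_force": force on the tool from outside, world axes, zero at the start; "torque": the same for the moment, N m; "gripper_width": opening from 0.0 (shut) to 1.0 (fully open); "grasp_force": force on a finger pad.
Only numpy, scipy, OpenCV 4.12 (cv2) and the standard library are available. Lean on these libraries where they do the work, as an engineer would, in place of code of your own. Each camera call takes 0.05 s, during which the arm holds its last target. There are 200 camera calls.

## Working session

There is one attempt and no reset: what is moved stays moved. The work goes in short steps, Python scripts to look and compute and a shell command to move; the robot and the scene stay as the last step left them, time stands still between calls to the robot, and variables do not carry over. Pictures are saved under pics/ and viewed, at most 10 in all, crops included, and the job is handed in when it is done.

```bash
mkdir -p pics; cat > h.py <<'E'
import numpy as np, cv2
from station import bot
def cam(n):
    c=bot.read_camera(n); f=192/np.tan(np.radians(c["fovy"])/2)
    c["K"]=np.array([[f,0,c["cx"]],[0,f,c["cy"]],[0,0,1]]); c["D"]=np.array(c["distortion"],float); c["pose"]=np.array(c["pose"]); return c
def rays(c,uv):
    p=cv2.undistortPoints(np.array(uv,np.float64).reshape(-1,1,2),c["K"],c["D"]).reshape(-1,2)
    return np.c_[p,np.ones(len(p))]
def onz(c,uv,z):
    d=rays(c,uv)@c["pose"][:3,:3].T; o=c["pose"][:3,3]
    return o+d*((z-o[2])/d[:,2])[:,None]
def cloud(c):
    h,w=c["depth"].shape; v,u=np.mgrid[:h,:w]
    P=rays(c,np.c_[u.ravel(),v.ravel()])*c["depth"].reshape(-1,1)
    return (P@c["pose"][:3,:3].T+c["pose"][:3,3]).reshape(h,w,3)
def tri(c1,u1,c2,u2):
    A=[];b=[]
    for c,u in((c1,u1),(c2,u2)):
        d=c["pose"][:3,:3]@rays(c,[u])[0]; d/=np.linalg.norm(d); M=np.eye(3)-np.outer(d,d); A.append(M); b.append(M@c["pose"][:3,3])
    return np.linalg.lstsq(np.vstack(A),np.hstack(b),rcond=None)[0]
E
python3 - <<'E'
from h import *
for n in("scene","side"):
    c=cam(n); cv2.imwrite(f"pics/{n}0.png",c["pixels"][:,:,::-1]); print(n,c["pose"].round(3).tolist(),c["fovy"],c["distortion"])
E
```

```text
scene [[-0.082, 0.813, -0.577, 1.22], [0.997, 0.062, -0.054, 0.017], [-0.008, -0.579, -0.815, 1.032], [0.0, 0.0, 0.0, 1.0]] 45.36284083459121 [-0.11716716  0.          0.          0.          0.        ]
side [[0.783, -0.318, 0.534, -0.039], [-0.622, -0.381, 0.684, -0.756], [-0.014, -0.868, -0.496, 0.644], [0.0, 0.0, 0.0, 1.0]] 53.50088778148956 [0.02467431 0.         0.         0.         0.        ]
```

View pics/scene0.png

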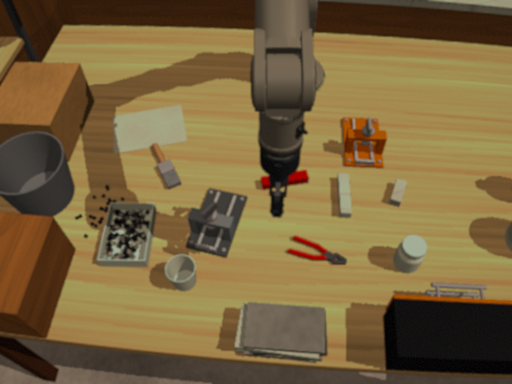

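View pics/side0.png

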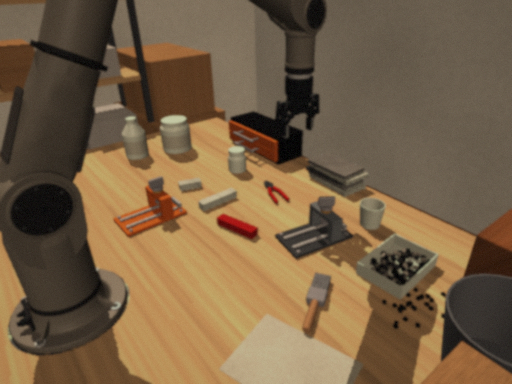

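The scene view shows the dark jig near (216,222), the long pale bar at (344,195) and the offcut at (398,192). The red and orange decoys are at (285,180) and (363,142). In the side view the jig is at (315,232), the bar at (218,200) and the offcut at (190,186).

```bash
python3 - <<'E'
from h import *
S=cam("scene");D=cam("side")
a=cv2.resize(S["pixels"][175:265,170:260],(400,400),interpolation=cv2.INTER_CUBIC)
b=cv2.resize(D["pixels"][180:270,265:365],(400,400),interpolation=cv2.INTER_CUBIC)
cv2.imwrite("pics/jig.png",np.hstack([a,b])[:,:,::-1])
for n,c,ctr in(("scene",S,(344,195)),("side",D,(218,200))):
    P=cloud(c); z=P[...,2]; x0=P[ctr[1],ctr[0]]; print(n,"ctr",x0.round(4))
    m=((z>.018)&(z<.032)&(np.linalg.norm(P[...,:2]-x0[:2],axis=2)<.09)).astype(np.uint8)
    k,l=cv2.connectedComponents(m); m=l==l[ctr[1],ctr[0]]
    pts=P[m]; r=cv2.minAreaRect((pts[:,:2]*1000).astype(np.float32)); print(r,np.median(z[m]),m.sum())
    # jig cloud by height
    o=P[222,216] if n=="scene" else P[232,315]
    near=np.linalg.norm(P[...,:2]-o[:2],axis=2)<.15
    for lo,hi in((.006,.013),(.07,.085),(.1,.13)):
        q=P[near&(z>lo)&(z<hi)]; print(lo,len(q),cv2.minAreaRect((q[:,:2]*1000).astype(np.float32)) if len(q)>3 else "", np.median(q[:,2]) if len(q) else "")
E
```

```text
scene ctr [0.5064 0.1727 0.0245]
((497.4007568359375, 173.17868041992188), (130.9125518798828, 30.852191925048828), 2.4352540969848633) 0.023269393993799237 454
0.006 1386 ((638.0838623046875, -180.54298400878906), (218.87889099121094, 288.3451843261719), 69.7635726928711) 0.008917633880538567
0.07 443 ((702.3515625, -177.2845458984375), (110.94418334960938, 173.6781005859375), 78.49971771240234) 0.07650307567541725
0.1 137 ((637.1111450195312, -163.33181762695312), (12.837605476379395, 42.99069595336914), 51.62622833251953) 0.11729781490006108
side ctr [0.4889 0.1595 0.0171]
((924.7662353515625, 595.5924682617188), (2148.296630859375, 2702.865966796875), 0.027055218815803528) 0.004459827032827546 196339
0.006 1038 ((627.8767700195312, -166.4454345703125), (114.91004943847656, 254.14495849609375), 79.4161376953125) 0.011108573290435408
0.07 304 ((681.0326538085938, -176.97174072265625), (113.35484313964844, 136.4403533935547), 78.67230987548828) 0.07849707562367025
0.1 162 ((634.34228515625, -165.7242431640625), (18.400720596313477, 48.4183349609375), 54.96650314331055) 0.11396210038558413
```

View pics/jig.png

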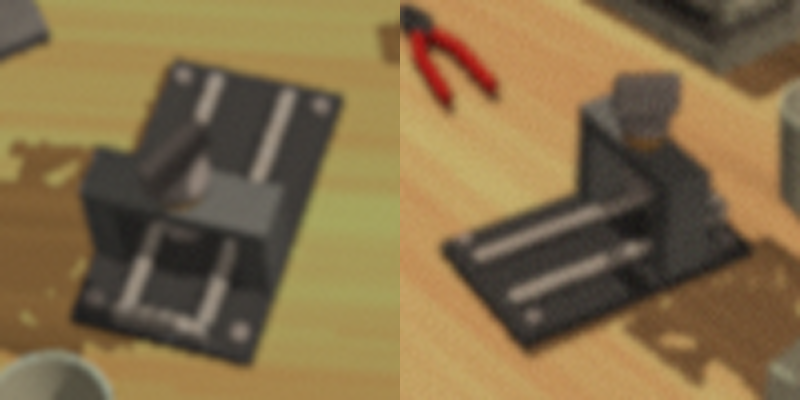

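The crops show the channel mouth (rails' open end) toward the robot and the stop strip at the far end, bottom of the scene crop. The wing on the bridge is skewed about 25° clockwise from the channel. Next is a closer look with the wrist camera.

```bash
python3 - <<'E'
from h import *
from scipy.spatial.transform import Rotation as R
o=bot.get_obs(); print({k:np.round(v,3).tolist() for k,v in o.items()})
w,x,y,z=o["tool_rot"]; T=R.from_quat([x,y,z,w]).as_matrix(); print(T.round(3))
c=cam("wrist"); print(c["fovy"],c["pose"].round(3).tolist(), "cam in tool", (T.T@(c["pose"][:3,3]-o["eef_pos"])).round(3),(T.T@c["pose"][:3,:3]).round(2).tolist())
E
```

```text
{'t': 0.2, 'q': [-0.108, 0.478, 0.022, 1.556, -0.011, 1.109, -0.083], 'joint_vel': [0.001, -0.002, -0.0, -0.003, -0.001, -0.001, 0.0], 'joint_torque': [0.0, -59.628, 1.607, -28.118, 0.013, 0.007, 0.0], 'eef_pos': [0.675, -0.0, 0.231], 'tool_rot': [-0.0, 0.707, 0.707, -0.0], 'contact_force': [-0.002, 0.399, -0.078], 'torque': [0.022, -0.02, -0.012], 'grasp_force': 0.0, 'gripper_width': 1.001}
[[-0.     1.    -0.001]
 [ 1.     0.    -0.   ]
 [-0.    -0.001 -1.   ]]
60.02305874186867 [[1.0, 0.0, -0.002, 0.674], [-0.0, -0.965, -0.261, 0.066], [-0.002, 0.261, -0.965, 0.373], [0.0, 0.0, 0.0, 1.0]] cam in tool [ 0.066 -0.    -0.142] [[-0.0, -0.97, -0.26], [1.0, -0.0, -0.0], [0.0, -0.26, 0.97]]
```

```bash
python3 -m jog '[[17.2,-20.5,0,-1.613],[17.2,-20.5,0,-1.613],[17.2,-20.5,0,-1.613],[17.2,-20.5,0,-1.613],[17.2,-20.5,0,-1.613],[17.2,-20.5,0,-1.613],[17.2,-20.5,0,-1.613],[17.2,-20.5,0,-1.613],[17.2,-20.5,0,-1.613],[17.2,-20.5,0,-1.613],[17.2,-20.5,0,-1.613],[17.2,-20.5,0,-1.613],[17.2,-20.5,0,-1.613],[17.2,-20.5,0,-1.613],[17.2,-20.5,0,-1.613],[17.2,-20.5,0,-1.613]]' -1 80
python3 - <<'E'
from h import *
c=cam("wrist"); cv2.imwrite("pics/w1.png",c["pixels"][:,:,::-1])
P=cloud(c); z=P[...,2]; cc=P[...,:2]
m=((z>.015)&(z<.035)&(abs(P[...,0]-.5)<.1)&(abs(P[...,1]-.173)<.035)).astype(np.uint8)
k,l,s,_=cv2.connectedComponentsWithStats(m); i=1+s[1:,4].argmax(); m=l==i
print(cv2.minAreaRect((cc[m]*1000).astype(np.float32)),np.median(z[m]),m.sum(), bot.get_obs()["q"])
E
```

```text
t: 1.58
eef_pos: [0.47, 0.1719, 0.2313]
tool_rot: [0.0, -0.019, 1.0, -0.0]
contact_force: [0.9, -0.7, 0.5]
gripper_width: 1.002
grasp_force: 0.0
((493.871826171875, 172.05154418945312), (130.3660125732422, 30.019393920898438), 2.464545488357544) 0.024183356436617343 3213 [-0.1767071   0.21153889 -0.34113296  1.94592933  0.08374901  0.99757505
  1.05392539]
```

View pics/w1.png

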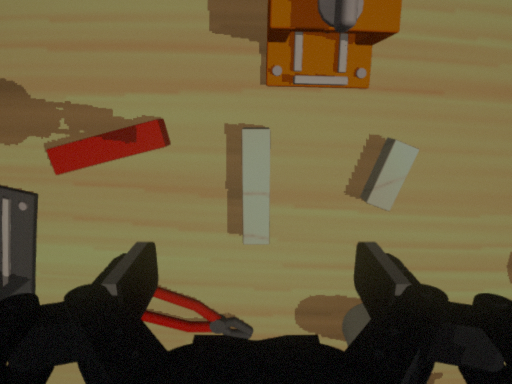

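The bar is centred in the view at (256,185), with the offcut well clear at (390,175). Scene and wrist depth agree: centre (0.494,0.172), top 24 mm, yaw 2.5°. I'll grasp it 45 mm toward the robot from its centre.

```bash
python3 -m jog '[[2.1,-0.1,4,0],[2.1,-0.1,8,0],[2.1,-0.1,12,0],[2.1,-0.1,16,0],[2.1,-0.1,19,0],[2.1,-0.1,21,0],[2.1,-0.1,22.4,0],[2.1,-0.1,22.4,0],[2.1,-0.1,22.4,0]]' -1 80
python3 -m jog '[[0,0,0,0],[0,0,0,0],[0,0,0,0],[0,0,0,0],[0,0,0,0],[0,0,0,0],[0,0,0,0],[0,0,0,0]]' 1 80
python3 -m jog '[[0,0,-2,0],[0,0,-5,0],[0,0,-8,0],[0,0,-11,0],[0,0,-14,0],[0,0,-14,0],[0,0,-14,0]]'
python3 - <<'E'
from h import *
c=cam("wrist"); cv2.imwrite("pics/w2.png",c["pixels"][:,:,::-1])
E
```

```text
t: 2.38
eef_pos: [0.4487, 0.1701, 0.007]
tool_rot: [-0.001, -0.021, 1.0, -0.0]
contact_force: [0.1, 0.1, -0.0]
gripper_width: 0.997
grasp_force: 0.0
t: 3.05
eef_pos: [0.4497, 0.1704, 0.0084]
tool_rot: [0.001, -0.021, 1.0, 0.0]
contact_force: [-1.6, -0.8, 10.2]
gripper_width: 0.33
grasp_force: 79.3
t: 3.63
eef_pos: [0.45, 0.1703, 0.1488]
tool_rot: [0.002, -0.021, 1.0, 0.0]
contact_force: [-1.2, 0.4, -2.2]
gripper_width: 0.331
grasp_force: 79.7
```

View pics/w2.png

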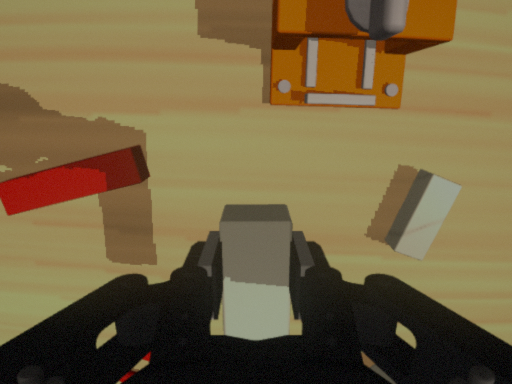

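The bar is held near its end, gripped squarely at (256,270). While the arm is clear of the jig, I'll check the bar's tilt and refine the jig pose from the two fixed cameras.

```bash
cat > jig.py <<'E'
from h import *
def run():
  for n in("scene","side"):
    c=cam(n);P=cloud(c);z=P[...,2];hsv=cv2.cvtColor(c["pixels"],cv2.COLOR_RGB2HSV)
    near=np.linalg.norm(P[...,:2]-[.62,-.165],axis=2)<.16
    m=(near&(z<.02)&(c["depth"]>0)&(hsv[...,1]<75)&(hsv[...,2]<85)&(z>-.005)).astype(np.uint8)
    m=cv2.morphologyEx(m,cv2.MORPH_OPEN,np.ones((2,2)))
    k,l,s,_=cv2.connectedComponentsWithStats(m); print(n,"bed comps",sorted(s[1:,4])[-4:])
    M=np.isin(l,[i for i in range(1,k) if s[i,4]>60]); 
    v,u=np.nonzero(M); q=onz(c,np.c_[u,v],.010)[:,:2]
    r=cv2.minAreaRect((q*1000).astype(np.float32)); print(" bed",r)
    for nm,a,b,rad in(("beam",.072,.083,.065),("wing",.1,.128,.04)):
        t=near&(z>a)&(z<b)&(np.linalg.norm(P[...,:2]-[.636,-.165],axis=2)<rad); q=P[t]
        print(" ",nm,cv2.minAreaRect((q[:,:2]*1000).astype(np.float32)),np.percentile(q[:,2],[50,95]).round(4))
    # rails: bright grey on bed
    t=near&(z>.009)&(z<.022)&(hsv[...,1]<110)&(hsv[...,2]>95); q=P[t]
    print("  rails",len(q),cv2.minAreaRect((q[:,:2]*1000).astype(np.float32)))
    cv2.imwrite(f"pics/_m{n}.png",np.dstack([M*255,t*255,c["pixels"][...,1]]).astype(np.uint8))
E
python3 - <<'E'
from jig import *
run()
c=cam("scene");P=cloud(c);e=bot.get_obs()["eef_pos"];hsv=cv2.cvtColor(c["pixels"],cv2.COLOR_RGB2HSV)
for n in("scene","side","wrist"):
    c=cam(n);P=cloud(c);hsv=cv2.cvtColor(c["pixels"],cv2.COLOR_RGB2HSV)
    m=(abs(P[...,2]-e[2])<.05)&(abs(P[...,0]-e[0]-.045)<.075)&(abs(P[...,1]-e[1])<.03)&(hsv[...,2]>115)
    q=P[m]
    if len(q)>20:
        q=q[q[:,2]>np.median(q[:,2])-.006]; A=np.c_[q[:,:2]-e[:2],np.ones(len(q))]; print(n,len(q),np.linalg.lstsq(A,q[:,2]-e[2],rcond=None)[0].round(4),cv2.minAreaRect((q[:,:2]*1000).astype(np.float32)))
E
```

```text
scene bed comps [np.int32(116), np.int32(217), np.int32(248), np.int32(659)]
 bed ((606.486328125, -155.03785705566406), (106.26459503173828, 184.6187744140625), 79.63453674316406)
  beam ((634.8363647460938, -164.0426025390625), (111.90493774414062, 36.03597640991211), 79.64153289794922) [0.0767 0.0803]
  wing ((636.65087890625, -163.55523681640625), (13.992700576782227, 42.32208251953125), 53.8708381652832) [0.1172 0.122 ]
  rails 278 ((630.17919921875, -173.19967651367188), (210.80441284179688, 268.4976806640625), 38.53499221801758)
side bed comps [np.int32(97), np.int32(838)]
 bed ((595.0457763671875, -168.13137817382812), (108.76667022705078, 184.99671936035156), 80.28724670410156)
  beam ((631.9906616210938, -167.0439910888672), (112.81597900390625, 38.032310485839844), 82.34943389892578) [0.079  0.0813]
  wing ((632.7198486328125, -167.8670654296875), (15.027917861938477, 48.686309814453125), 52.573204040527344) [0.1142 0.1233]
  rails 325 ((640.0152587890625, -166.9009552001953), (105.38227081298828, 262.682861328125), 77.63772583007812)
scene 414 [-0.0066 -0.0202  0.015 ] ((507.42657470703125, 173.57586669921875), (110.18634033203125, 30.578420639038086), 2.900742292404175)
side 153 [-0.0017  0.0581  0.0168] ((493.0955810546875, 170.36825561523438), (129.99429321289062, 33.29547119140625), 4.863715648651123)
wrist 3684 [-0.0246  0.0078  0.0163] ((456.8194580078125, 170.00054931640625), (57.10923385620117, 55.55324172973633), 2.7252044677734375)
```

```bash
python3 -m jog '[[0,0,-5,0],[-2,-3,-9,0],[-23.5,-34.6,-15,0.217],[-23.5,-34.6,-15,0.217],[-23.5,-34.6,-15,0.217],[-23.5,-34.6,-15,0.217],[-23.5,-34.6,-15,0.217],[-23.5,-34.6,-15,0.217],[-23.5,-34.6,-15,0.217],[-23.5,-34.6,-15,0.217],[-23.5,-34.6,-15,0.217],[-23.5,-34.6,-15,0.217],[-23.5,-34.6,-15,0.217],[-23.5,-34.6,-15,0.217],[-23.5,-34.6,-15,0.217],[-23.5,-34.6,-15,0.217]]'
python3 - <<'E'
from h import *
c=cam("wrist"); cv2.imwrite("pics/w3.png",c["pixels"][:,:,::-1]); print(c["pose"].round(3).tolist())
E
```

```text
t: 5.32
eef_pos: [0.6979, -0.1636, 0.2965]
tool_rot: [-0.001, 0.086, 0.996, 0.001]
contact_force: [0.2, 0.3, -1.0]
gripper_width: 0.328
grasp_force: 80.3
[[0.172, 0.952, 0.254, 0.633], [0.985, -0.166, -0.045, -0.153], [-0.0, 0.258, -0.966, 0.438], [0.0, 0.0, 0.0, 1.0]]
```

View pics/w3.png

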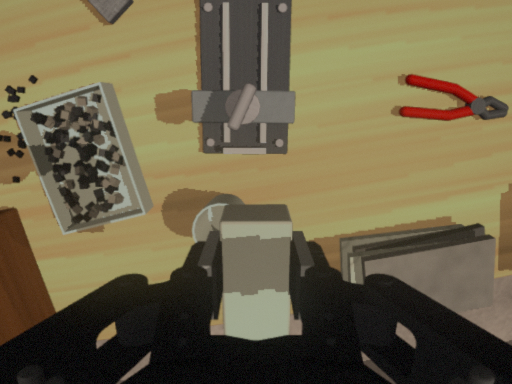

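The wrist view shows the jig: rails at columns ~226 and ~264, the stop at (244,151) and the wing at (242,105). Now I'll compute the pose from the rails, stop and beam.

```bash
cat > wj.py <<'E'
from h import *
def run():
    c=cam("wrist");P=cloud(c);z=P[...,2]; hsv=cv2.cvtColor(c["pixels"],cv2.COLOR_RGB2HSV)
    near=(np.linalg.norm(P[...,:2]-[.61,-.16],axis=2)<.16)
    J=lambda q:(q[:,:2]-[.635,-.1655])@np.array([[np.cos(-.175),-np.sin(-.175)],[np.sin(-.175),np.cos(-.175)]])
    def comps(m,zz,mn=40):
        k,l,s,_=cv2.connectedComponentsWithStats(m.astype(np.uint8))
        for i in range(1,k):
            if s[i,4]>=mn:
                v,u=np.nonzero(l==i); q=onz(c,np.c_[u,v],zz); j=J(q)*1000
                print("  px",s[i,:4],"n",s[i,4],"world rect",[np.round(t,1) for t in cv2.minAreaRect((q[:,:2]*1000).astype(np.float32))],"jig-ish ctr",((j.max(0)+j.min(0))/2).round(1),"depth z",np.median(z[l==i]).round(4))
    print("rails/stop");comps(near&(z>.009)&(z<.03)&(hsv[...,2]>105)&(hsv[...,1]<70),.016)
    print("bed");comps(near&(z<.016)&(hsv[...,2]<80)&(hsv[...,1]<80),.010,200)
    print("beam");comps(near&(z>.070)&(z<.085),.078)
    print("wing");comps(near&(z>.108)&(z<.13),.122)
E
python3 -c "
from wj import *
run()"
```

```text
rails/stop
  px [204   2   9  10] n 67 world rect [array([ 512.6, -188.9]), array([8.8, 9.8]), np.float64(32.5)] jig-ish ctr [-116.7  -44.1] depth z 0.0133
  px [223   2   7  88] n 602 world rect [array([ 560.1, -176.1]), array([ 7.4, 99.4]), np.float64(79.1)] jig-ish ctr [-71.9 -23.6] depth z 0.0152
  px [261   3   8  88] n 569 world rect [array([ 569.2, -131.3]), array([ 7.8, 99.4]), np.float64(79.5)] jig-ish ctr [-70.8  22.3] depth z 0.0154
  px [278   3   9   9] n 61 world rect [array([ 528.2, -102.6]), array([9. , 8.8]), np.float64(37.2)] jig-ish ctr [-116.1   42.7] depth z 0.0131
  px [224 123   7  19] n 111 world rect [array([ 660.5, -194.3]), array([ 7.6, 22.6]), np.float64(79.1)] jig-ish ctr [ 30.1 -24. ] depth z 0.0152
  px [260 123   7  20] n 128 world rect [array([ 669. , -149.7]), array([ 7.6, 23.8]), np.float64(80.3)] jig-ish ctr [30.7 21.4] depth z 0.0148
  px [207 138   8   8] n 52 world rect [array([ 668.5, -217.2]), array([9. , 8.9]), np.float64(79.9)] jig-ish ctr [ 42.  -45.1] depth z 0.0133
  px [276 139   8   8] n 51 world rect [array([ 684.9, -131.2]), array([8.
[... 399 characters left out ...]
rect [array([ 657.8, -212.5]), array([25.4, 25.3]), np.float64(79.9)] jig-ish ctr [ 30.6 -42.3] depth z 0.0093
  px [230 123  36  24] n 360 world rect [array([ 668.6, -169.7]), array([45.1, 29.2]), np.float64(80.1)] jig-ish ctr [33.8  1.7] depth z 0.0094
beam
  px [192  90  44  33] n 1136 world rect [array([ 626.7, -197.2]), array([45.2, 33.5]), np.float64(77.9)] jig-ish ctr [ -2.2 -32.5] depth z 0.0773
  px [251  91  45  32] n 1201 world rect [array([ 638.6, -135.3]), array([46.4, 32.1]), np.float64(80.2)] jig-ish ctr [-1.7 30.4] depth z 0.0772
wing
  px [228  83  28  47] n 616 world rect [array([ 632.9, -166.5]), array([12.1, 44.6]), np.float64(54.6)] jig-ish ctr [-2.2 -1.1] depth z 0.1206
```

```bash
cat > st.py <<'E'
from h import *
# tcp in jig frame, and shift (cm) in tool axes to a wanted jig-frame TCP
import sys
O=np.array([.633,-.1663]);a=np.radians(-10.3);E=np.array([[np.cos(a),-np.sin(a)],[np.sin(a),np.cos(a)]])
def go(jx,jy,z):
    o=bot.get_obs();w,x,y,q=o["tool_rot"];h=2*np.arctan2(y,x);p=np.array(o["eef_pos"])
    print("jig mm",((p[:2]-O)@E*1000).round(1),"z",(p[2]*1000).round(1),"heading rel jig",np.degrees(h-a).round(2),"q7",o["q"][6].round(3),"F",np.round(o["contact_force"],1),"M",np.round(o["torque"],2))
    d=O+E@[jx/1000,jy/1000]-p[:2]
    print("shift cm",(d@[np.cos(h),np.sin(h)]*100).round(2),(d@[np.sin(h),-np.cos(h)]*100).round(2),((p[2]-z/1000)*100).round(2))
go(*map(float,sys.argv[1:4]))
E
python3 -m jog '[[4,0,0,0.0075],[8,-0.5,0,0.0075],[12,-1.3,0,0.0075],[16,-1.3,0,0.0075],[20.35,-1.3,0,0.0075],[20.35,-1.3,4,0.0075],[20.35,-1.3,8,0.0075],[20.35,-1.3,12,0.0075],[20.35,-1.3,16,0.0075],[20.35,-1.3,20,0.0075],[20.35,-1.3,22.5,0.0075],[20.35,-1.3,22.5,0.0075],[20.35,-1.3,22.5,0.0075]]'
python3 st.py -140 0 21
```

```text
t: 6.5
eef_pos: [0.4951, -0.1423, 0.0721]
tool_rot: [-0.001, 0.09, 0.996, 0.0]
contact_force: [0.6, -0.5, -1.7]
gripper_width: 0.33
grasp_force: 80.2
jig mm [-140.    -1.1] z 72.1 heading rel jig 179.92 q7 1.462 F [ 0.6 -0.5 -1.7] M [-0.01  0.08  0.03]
shift cm 0.0 0.11 5.11
```

```bash
python3 -m jog '[[0,0.1,2,0],[0,0.1,3.5,0],[0,0.1,4.3,0],[0,0.1,4.8,0],[0,0.1,5.1,0],[0,0.1,5.25,0],[0,0.1,5.25,0],[0,0.1,5.25,0]]'
python3 st.py -140 0 20
python3 - <<'E'
from h import *
c=cam("scene"); d=cam("side")
a=cv2.resize(c["pixels"][165:265,170:270],(400,400),interpolation=cv2.INTER_CUBIC)
b=cv2.resize(d["pixels"][180:280,255:355],(400,400),interpolation=cv2.INTER_CUBIC)
cv2.imwrite("pics/lay.png",np.hstack([a,b])[:,:,::-1])
E
```

```text
t: 7.17
eef_pos: [0.4965, -0.1422, 0.0205]
tool_rot: [0.001, 0.091, 0.996, -0.0]
contact_force: [-0.2, -0.0, -1.3]
gripper_width: 0.327
grasp_force: 80.4
jig mm [-138.6   -0.7] z 20.5 heading rel jig 179.85 q7 1.439 F [-0.2 -0.  -1.3] M [-0.    0.06 -0.01]
shift cm 0.14 0.07 0.05
```

View pics/lay.png

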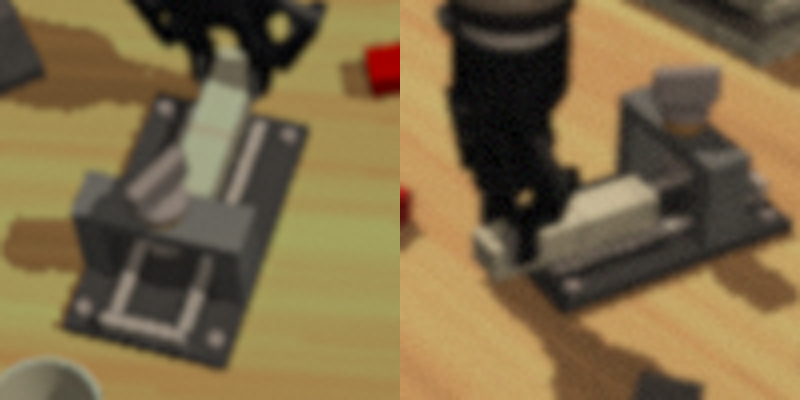

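The bar's front lies between the rails and level in both crops (scene crop (215,150), side crop (600,215)). I'll slide it in 54 mm, then regrip for the final push so the gripper body stays clear of the wing.

```bash
python3 -m jog '[[0,0.07,0.05,0],[-0.8,0.07,0.05,0],[-1.6,0.07,0.05,0],[-2.4,0.07,0.05,0],[-3.2,0.07,0.05,0],[-4,0.07,0.05,0],[-4.8,0.07,0.05,0],[-5.4,0.07,0.05,0],[-5.4,0.07,0.05,0],[-5.4,0.07,0.05,0]]'
python3 st.py -85 0 20
```

```text
t: 8.1
eef_pos: [0.5493, -0.1512, 0.0191]
tool_rot: [-0.0, 0.091, 0.996, 0.0]
contact_force: [-0.0, -0.1, -1.7]
gripper_width: 0.328
grasp_force: 80.4
jig mm [-85.   -0.1] z 19.1 heading rel jig 179.85 q7 1.447 F [-0.  -0.1 -1.7] M [0.02 0.07 0.06]
shift cm -0.0 0.01 -0.09
```

```bash
python3 -m jog '[[0,0,0,0],[0,0,0,0],[0,0,0,0],[0,0,0,0],[0,0,0,0],[0,0,-2,0],[0,0,-4,0],[2,0,-5,0],[4.5,0,-5,0],[4.5,0,-5,0]]' -1
python3 -m jog '[[0,0,0,0],[0,0,0,0],[0,0,0,0],[0,0,0,0],[0,0,0,0],[0,0,0,0],[0,0,0,0],[0,0,2.5,0],[0,0,4.4,0],[0,0,4.9,0],[0,0,4.9,0],[0,0,4.9,0]]' 1 40
python3 st.py -92 0 20
python3 - <<'E'
from h import *
from st import O,E
for n in("scene","side"):
    c=cam(n);P=cloud(c);hsv=cv2.cvtColor(c["pixels"],cv2.COLOR_RGB2HSV)
    j=(P[...,:2]-O)@E*1000
    m=(abs(j[...,1])<25)&(j[...,0]>-118)&(j[...,0]<60)&(P[...,2]>.029)&(P[...,2]<.041)&(hsv[...,2]>110)
    q=j[m]; print(n,len(q),q.min(0),q.max(0),np.median(P[...,2][m]),cv2.minAreaRect(q.astype(np.float32)))
E
```

```text
t: 8.93
eef_pos: [0.5005, -0.1426, 0.0694]
tool_rot: [-0.002, 0.091, 0.996, -0.0]
contact_force: [-1.0, -0.8, -0.4]
gripper_width: 1.001
grasp_force: 0.0
t: 9.93
eef_pos: [0.5051, -0.143, 0.0205]
tool_rot: [-0.0, 0.091, 0.996, 0.0]
contact_force: [-1.6, 0.2, -0.1]
gripper_width: 0.001
grasp_force: 0.0
jig mm [-1.3e+02  1.0e-01] z 20.5 heading rel jig 179.86 q7 1.439 F [-1.6  0.2 -0.1] M [ 0.02 -0.02 -0.02]
shift cm -3.8 0.0 0.05Traceback (most recent call last):
  File "<stdin>", line 2, in <module>
  File "st.py", line 10, in <module>
    go(*map(float,sys.argv[1:4]))
    ~~^^^^^^^^^^^^^^^^^^^^^^^^^^^
TypeError: go() missing 3 required positional arguments: 'jx', 'jy', and 'z'
```

```bash
sed -i 's/^go(\*/if __name__=="__main__": go(*/' st.py
cat > bar.py <<'E'
from h import *
from st import O,E
for n in("scene","side"):
    c=cam(n);P=cloud(c);hsv=cv2.cvtColor(c["pixels"],cv2.COLOR_RGB2HSV)
    j=(P[...,:2]-O)@E*1000
    m=(abs(j[...,1])<22)&(j[...,0]>-118)&(j[...,0]<48)&(P[...,2]>.029)&(P[...,2]<.041)&(hsv[...,2]>110)
    q=j[m]; print(n,len(q),q.min(0).round(1),q.max(0).round(1),np.median(P[...,2][m]).round(4),cv2.minAreaRect(q.astype(np.float32)))
E
python3 -m jog '[[-0.7,0,0,0],[-1.4,0,0,0],[-2,0,0,0],[-2.5,0,0,0],[-3,0,0,0],[-3.3,0,0,0],[-3.5,0,0,0],[-3.5,0,0,0],[-3.5,0,0,0]]'
python3 st.py -92 0 20; python3 bar.py
```

```text
t: 10.68
eef_pos: [0.54, -0.1494, 0.0203]
tool_rot: [0.001, 0.091, 0.996, 0.0]
contact_force: [-1.0, -0.4, 0.0]
gripper_width: 0.003
grasp_force: 0.1
jig mm [-94.5  -0. ] z 20.3 heading rel jig 179.86 q7 1.445 F [-1.  -0.4  0. ] M [0.07 0.03 0.02]
shift cm -0.25 0.0 0.03
scene 268 [-83.  -13.6] [47.7 18.1] 0.0339 ((-17.63858413696289, 2.2906627655029297), (30.71748924255371, 130.46607971191406), 89.34142303466797)
side 192 [-83.2 -18.1] [-4.3 13.9] 0.036 ((-44.032859802246094, -2.239931106567383), (78.9023666381836, 31.430036544799805), 1.2563518285751343)
```

```bash
python3 -m jog '[[-0.15,0,0,0],[-0.3,0,0,0],[-0.4,0,0,0],[-0.5,0,0,0]]'; python3 -m jog '[[-0.1,0,0,0],[-0.2,0,0,0],[-0.2,0,0,0]]'
python3 st.py -92 0 20; python3 bar.py
```

```text
t: 11.12
eef_pos: [0.5441, -0.1502, 0.0202]
tool_rot: [-0.0, 0.091, 0.996, 0.0]
contact_force: [-5.5, 1.5, 3.9]
gripper_width: -0.001
grasp_force: 2.4
t: 11.37
eef_pos: [0.5441, -0.1502, 0.02]
tool_rot: [-0.002, 0.091, 0.996, 0.0]
contact_force: [-8.0, 2.3, 6.0]
gripper_width: 0.002
grasp_force: 4.1
jig mm [-90.4  -0.1] z 20.0 heading rel jig 179.85 q7 1.446 F [-8.   2.3  6. ] M [0.38 1.66 0.04]
shift cm 0.16 0.01 -0.0
scene 253 [-77.5 -13.7] [47.8 18.1] 0.0336 ((-14.83905029296875, 2.326669692993164), (30.834943771362305, 125.01466369628906), 89.37005615234375)
side 174 [-102.8  -18.4] [-3.9 14.4] 0.0358 ((-53.27511978149414, -1.6006755828857422), (32.69581985473633, 99.09599304199219), 89.41549682617188)
```

The bar is home: the force rose to 8 N and it advances no further. The bar's centre measures about −15 mm. I'll retreat and go above the wing.

```bash
python3 -m jog '[[1.5,0,0,0],[3.5,0,0,0],[3.5,0,-4,0],[3.5,0,-8,0],[3.5,0,-12,0],[3.5,0,-15,0],[3.5,0,-18,0],[3.5,0,-18,0]]'
python3 st.py 0 0 200
```

```text
t: 12.13
eef_pos: [0.5165, -0.1451, 0.2071]
tool_rot: [0.006, 0.091, 0.996, -0.001]
contact_force: [1.4, -0.3, -0.7]
gripper_width: 0.003
grasp_force: 0.0
jig mm [-118.4    0. ] z 207.1 heading rel jig 179.84 q7 1.497 F [ 1.4 -0.3 -0.7] M [ 0.03 -0.06  0.01]
shift cm -11.84 0.03 0.71
```

```bash
python3 -m jog '[[-4,0,-5,0],[-8,0,-7,0],[-12,0,-7,0],[-16,0,-7,0],[-18.5,0,-7,0],[-18.5,0,-7,0],[-18.5,0,-7,0],[-18.5,0,-7,0],[-18.5,0,-7,0]]' -1
python3 st.py 0 0 200; python3 - <<'E'
from h import *
from st import O,E
c=cam("wrist");P=cloud(c);hsv=cv2.cvtColor(c["pixels"],cv2.COLOR_RGB2HSV);j=(P[...,:2]-O)@E*1000
cv2.imwrite("pics/w4.png",c["pixels"][:,:,::-1])
n=np.linalg.norm(j,axis=2)
for nm,m in(("bar",(abs(j[...,1])<25)&(abs(j[...,0])<110)&(P[...,2]>.028)&(P[...,2]<.042)),("wing",(n<40)&(P[...,2]>.108)&(P[...,2]<.135)),("beam",(n<65)&(P[...,2]>.07)&(P[...,2]<.085)),
  ("rails",(abs(j[...,1])<32)&(j[...,0]<50)&(j[...,0]>-130)&(P[...,2]>.0125)&(P[...,2]<.022)&(hsv[...,2]>100)),("stop",(abs(j[...,1])<32)&(j[...,0]<65)&(j[...,0]>40)&(P[...,2]>.02)&(P[...,2]<.03))):
    q=j[m]; print(nm,len(q),q.min(0).round(1),q.max(0).round(1),cv2.minAreaRect(q.astype(np.float32)),np.median(P[...,2][m]).round(4))
E
```

```text
t: 12.88
eef_pos: [0.693, -0.1778, 0.2703]
tool_rot: [-0.0, 0.091, 0.996, -0.0]
contact_force: [0.3, -0.8, -0.0]
gripper_width: 1.001
grasp_force: 0.0
jig mm [61.1 -0.6] z 270.3 heading rel jig 179.85 q7 1.505 F [ 0.3 -0.8 -0. ] M [ 0.03 -0.01  0.02]
shift cm 6.11 0.05 7.03
bar 2166 [-79.7 -16.2] [49.  13.5] ((-15.370769500732422, -1.3817062377929688), (29.62605094909668, 128.80067443847656), 89.45540618896484) 0.0343
wing 724 [-21.3 -13.1] [21. 13.] ((-0.16881370544433594, -0.4047994613647461), (12.03873348236084, 45.20897674560547), 65.2184829711914) 0.1206
beam 2658 [-16.4 -55.9] [15.9 55.2] ((-0.2574930191040039, -0.3361625671386719), (110.98764038085938, 32.0374755859375), 89.84059143066406) 0.0772
rails 1014 [-117.3  -26.2] [44.5 27.2] ((-36.52809143066406, 0.21485328674316406), (53.39952850341797, 161.78060913085938), 89.68788146972656) 0.0153
stop 296 [ 49.6 -26.9] [57.4 26.1] ((53.62237548828125, -0.3952293395996094), (7.708372116088867, 52.961544036865234), 0.4018365442752838) 0.0251
```

View pics/w4.png

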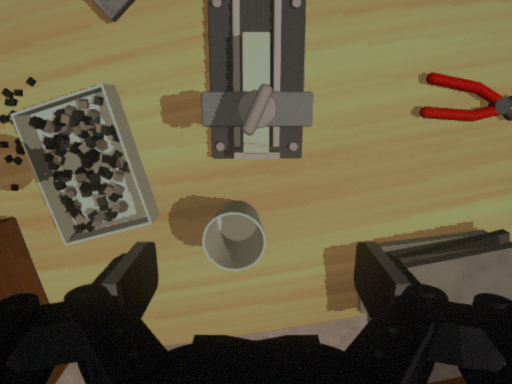

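The picture shows the bar lying in the channel, end at the stop (257,150), with the wing at (258,108). Measured bar centre is (−15.4, −1.4) mm in the jig frame, and the wing stands at −24.8°. Next I'll grip the wing.

```bash
python3 -m jog '[[3,0,2,0.12],[6.1,0,4,0.24],[6.1,0,6,0.36],[6.1,0,8,0.43],[6.1,0,10,0.43],[6.1,0,12,0.43],[6.1,0,14,0.43],[6.1,0,15.5,0.43],[6.1,0,16.6,0.43],[6.1,0,17.1,0.43],[6.1,0,17.1,0.43],[6.1,0,17.1,0.43]]' -1
python3 st.py 0 -0.4 99
```

```text
t: 13.93
eef_pos: [0.6341, -0.1669, 0.1002]
tool_rot: [0.001, 0.301, 0.953, 0.0]
contact_force: [0.7, -0.5, 1.1]
gripper_width: 0.997
grasp_force: 0.0
jig mm [ 1.2 -0.4] z 100.2 heading rel jig 155.21 q7 1.093 F [ 0.7 -0.5  1.1] M [0.01 0.02 0.05]
shift cm 0.11 -0.05 0.12
```

```bash
python3 -m jog '[[0.1,-0.05,0.1,0],[0.1,-0.05,0.1,0],[0.1,-0.05,0.1,0],[0.1,-0.05,0.1,0],[0.1,-0.05,0.1,0],[0.1,-0.05,0.1,0],[0.1,-0.05,0.1,0],[0.1,-0.05,0.1,0],[0.1,-0.05,0.1,0],[0.1,-0.05,0.1,0],[0.1,-0.05,0.1,0],[0.1,-0.05,0.1,0]]' 1 60
python3 st.py 0 0 99
```

```text
t: 14.93
eef_pos: [0.6333, -0.1659, 0.0987]
tool_rot: [0.0, 0.301, 0.954, 0.0]
contact_force: [1.5, 3.1, 4.1]
gripper_width: 0.127
grasp_force: 61.8
jig mm [0.3 0.4] z 98.7 heading rel jig 155.25 q7 1.093 F [1.5 3.1 4.1] M [ 0.75 -0.28  0.01]
shift cm 0.01 -0.05 -0.03
```

```bash
python3 -m jog '[[0,0,0,0.1],[0,0,0,0.2],[0,0,0,0.3],[0,0,0,0.4],[0,0,0,0.5],[0,0,0,0.6],[0,0,0,0.7],[0,0,0,0.8],[0,0,0,0.9],[0,0,0,1.0],[0,0,0,1.1],[0,0,0,1.2],[0,0,0,1.3],[0,0,0,1.4],[0,0,0,1.5],[0,0,0,1.6],[0,0,0,1.7],[0,0,0,1.8],[0,0,0,1.8]]'
python3 st.py 0 0 99
```

```text
t: 16.52
eef_pos: [0.6337, -0.1658, 0.0987]
tool_rot: [0.0, 0.935, 0.355, 0.001]
contact_force: [3.9, 4.0, 5.2]
gripper_width: 0.126
grasp_force: 61.8
jig mm [0.6 0.6] z 98.7 heading rel jig 51.92 q7 -0.422 F [3.9 4.  5.2] M [ 0.98 -0.63 -0.06]
shift cm -0.09 -0.01 -0.03
```

```bash
python3 -m jog '[[0,0,0,0.1],[0,0,0,0.2],[0,0,0,0.3],[0,0,0,0.4],[0,0,0,0.45],[0,0,0,0.48],[0,0,0,0.48]]'
python3 st.py 0 0 99
python3 -m jog '[[0,0,0,0.03],[0,0,0,0.06],[0,0,0,0.08],[0,0,0,0.08]]'
python3 st.py 0 0 99
python3 -m jog '[[0,0,0,0.02],[0,0,0,0.04],[0,0,0,0.05],[0,0,0,0.05]]'
python3 st.py 0 0 99
```

```text
t: 17.1
eef_pos: [0.6338, -0.1659, 0.0987]
tool_rot: [-0.0, 0.992, 0.126, 0.001]
contact_force: [4.1, 4.5, 3.8]
gripper_width: 0.129
grasp_force: 61.8
jig mm [0.7 0.5] z 98.7 heading rel jig 24.72 q7 -0.813 F [4.1 4.5 3.8] M [ 0.97 -0.82 -0.03]
shift cm -0.09 0.02 -0.03
t: 17.43
eef_pos: [0.6338, -0.166, 0.0987]
tool_rot: [-0.0, 0.996, 0.086, 0.001]
contact_force: [4.1, 3.7, 4.2]
gripper_width: 0.122
grasp_force: 61.7
jig mm [0.8 0.5] z 98.7 heading rel jig 20.17 q7 -0.878 F [4.1 3.7 4.2] M [ 0.94 -0.82 -0.04]
shift cm -0.09 0.02 -0.03
t: 17.77
eef_pos: [0.6339, -0.166, 0.0987]
tool_rot: [0.0, 0.998, 0.063, 0.001]
contact_force: [4.1, 4.0, 2.9]
gripper_width: 0.126
grasp_force: 66.2
jig mm [0.8 0.4] z 98.7 heading rel jig 17.49 q7 -0.917 F [4.1 4.  2.9] M [ 0.9  -0.89  1.14]
shift cm -0.09 0.02 -0.03
```

The seat is felt: 1.14 N m at heading 17.5°, which by my count is about 2.8 rad. A brief confirming hold, then I'll back off.

```bash
python3 -m jog '[[0,0,0,0.02],[0,0,0,0.02],[0,0,0,0.02],[0,0,0,0.02]]'
python3 st.py 0 0 99
python3 -m jog '[[0,0,0,-0.1],[0,0,0,-0.2],[0,0,0,-0.3],[0,0,0,-0.4],[0,0,0,-0.5],[0,0,0,-0.6],[0,0,0,-0.7],[0,0,0,-0.8],[0,0,0,-0.9],[0,0,0,-1.0],[0,0,0,-1.1],[0,0,0,-1.2],[0,0,0,-1.3],[0,0,0,-1.4],[0,0,0,-1.5],[0,0,0,-1.58],[0,0,0,-1.61],[0,0,0,-1.61],[0,0,0,-1.61],[0,0,0,-1.61]]'
python3 st.py 0 0 99
```

```text
t: 18.1
eef_pos: [0.6339, -0.166, 0.0988]
tool_rot: [0.0, 0.999, 0.053, 0.001]
contact_force: [4.3, 4.2, 4.7]
gripper_width: 0.128
grasp_force: 73.8
jig mm [0.8 0.4] z 98.8 heading rel jig 16.39 q7 -0.933 F [4.3 4.2 4.7] M [ 0.81 -0.92  1.5 ]
shift cm -0.09 0.02 -0.02
t: 19.77
eef_pos: [0.6335, -0.1658, 0.0987]
tool_rot: [0.0, 0.655, 0.755, 0.001]
contact_force: [3.4, 4.9, 4.7]
gripper_width: 0.129
grasp_force: 61.9
jig mm [0.4 0.6] z 98.7 heading rel jig 108.41 q7 0.401 F [3.4 4.9 4.7] M [ 1.   -0.56  0.04]
shift cm -0.04 -0.05 -0.03
```

```bash
python3 -m jog '[[0,0,0,0],[0,0,0,0],[0,0,0,0],[0,0,0,0]]'; python3 bar.py
python3 - <<'E'
from h import *
c=cam("scene"); d=cam("side")
a=cv2.resize(c["pixels"][165:265,170:270],(400,400),interpolation=cv2.INTER_CUBIC)
b=cv2.resize(d["pixels"][160:260,265:365],(400,400),interpolation=cv2.INTER_CUBIC)
cv2.imwrite("pics/end.png",np.hstack([a,b])[:,:,::-1])
E
```

```text
t: 20.1
eef_pos: [0.6335, -0.1658, 0.0987]
tool_rot: [0.0, 0.655, 0.755, 0.001]
contact_force: [3.3, 4.5, 4.5]
gripper_width: 0.129
grasp_force: 61.9
scene 241 [-77.7 -14.6] [48.  18.1] 0.0338 ((-14.891094207763672, 1.9035158157348633), (31.526700973510742, 125.7003402709961), 89.06913757324219)
side 211 [-80.9 -18.2] [-4.4 16.4] 0.0357 ((-42.73295593261719, -1.4049816131591797), (75.73176574707031, 34.10353088378906), 1.7181055545806885)
```

View pics/end.png

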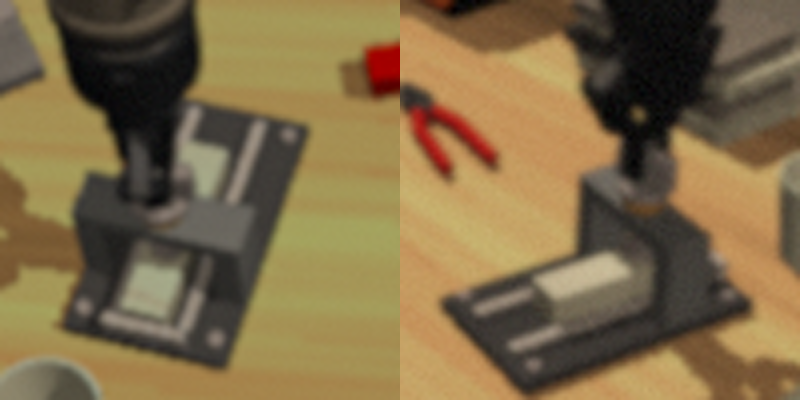

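The bar is home at the stop (scene crop (150,290)) and the wing is held firmly (side crop (645,170)). Handing in.

```bash
python3 -c "
from station import bot
print(bot.hand_in())"
```

```text
the job is handed in; nothing more can be done
None
```

The bar lies flat in the channel, home against the stop. The thumbscrew was seated (1.5 N m felt) and backed off a quarter turn, and the fingers still grip its wing at about 62 N. The job is handed in, but no verdict came back.

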